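# Draw two spacer plates from the leaning stack and slide them onto the set-up stand

### The arm

A 6-joint arm with a two-finger parallel gripper is mounted at the origin on a cart in front of the work surface, level with it; the furniture and walls round the work are solid. World frame = base frame: x ahead of the robot, y to its left, z up, the work surface at z = 0. Lengths are in mm, angles in rad, forces in N, time in s.
With the tool pointing down it reaches from about 350 to 950 mm from the base axis. Payload 17.4 kg.
Tool frame: the origin (TCP) lies on the mounting face of the last link; the fingertips stand 186 mm ahead of it and the grasp point (between the pads) lies 167 mm ahead of it; z points along the fingers, y is the line along which they close (so a half turn about z gives the same grasp; the last joint's range is limited). The gripper opens to 93 mm and grips with 3 to 60 N. Pads are 15 mm wide; open, the fingers measure 128 mm over their backs; the gripper's body (75 mm by 188 mm) begins 65 mm behind the grasp point.
Start: joints at [-1.209, 0.116, 1.442, -0, 1.584, -0.038], TCP at [262.725, -621.78, 404.746] pointing down, gripper open.
Joint ranges: [-2.83, 2.83], [-0.83, 2.19], [0.07, 2.5], [-1.14, 4.28], [0.01, 3], [-2.97, 2.97]. Speed limits (rad/s): [1.89, 1.89, 2.22, 3.14, 3.14, 3.14].

### API

Orientations are given as a rotation vector (axis times angle).
In Python, from cell import manip, capture, get_calibration, job gives the robot as it stands.
- The arm moves only by the tool play_rows, never from a script. Its argument "moves" is a list that holds one entry, the list of rows, each a list of 7 numbers: the shift along the world's x, y, z in units of 0.3 m (1.0 is 0.3 m), then the turn, a rotation vector about the world's x, y, z in units of 180 degrees (1.0 is 180 degrees), then the closure, from -1 (fully open) to 1 (shut), so that 0 is half open. A call has 1 to 5 rows; each row is the pose to reach, as a shift and turn from the pose commanded when the call began, turning the shorter way round; what a row does not reach only later rows make up. A row lasts 1/12 s, in which the tool goes at most 41.7 mm and 7.16 degrees, less where a joint would pass 70% of its speed; a pose out of reach is approached as far as the arm can. A call with a number of a shift or a turn outside -1 to 1 is refused whole. A call with a gripper value outside its range is refused whole. The fingers move at their own pace and stop on an object; "force" is the grip in N (left out, the last holds). Time passes only in rows, so rows that repeat a pose let the fingers close. It gives the time, the measured TCP pose, the force, the opening and the grip force at its end, in the units of the state.
- manip.sense(): the state, without advancing time (a new reading comes with each control period).
- capture(name): name is "scene" or "top" or "wrist"; returns (picture, depth): 480x640x3 uint8, red, green, blue; 480x640 float32, mm along the optical axis (not along the pixel's ray), 0 where there is no reading.
- get_calibration(name): a dict with "K" (3x3 intrinsics, pixels), "R" (3x3) and "t" (3): a world point X has camera coordinates R X + t. Camera axes: x right, y down, z forward; pixel columns grow to the right and rows downward; lengths in mm; the calibration is good to about 2 mm. A picture is of the moment at which its call begins: read the wrist's pose just before it. get_calibration takes no time and is no camera call; for the wrist camera it gives the pose at the moment of the call.
- job.finish_job(): hands the job in; it is judged then, once.
The state is a dict: "time": time; "joints": joint angles; "qd": joint speeds; "tau": joint torques, N m; "tcp_pos": TCP position; "eef_rot": TCP orientation; "ft_force": force on the tool from outside, world axes, zero at the start; "wrist_torque": the same for the moment, N m; "gripper_width": finger opening in mm; "grasp_force": force on a finger pad.
Only numpy, scipy, OpenCV 4.12 (cv2) and the standard library are available. Lean on these libraries where they do the work, as an engineer would, in place of code of your own. Each camera call takes 0.05 s, during which the arm holds its last target. There are 200 camera calls.

### The job

Set up the next press job from the slotted spacer plates that lean in the blue rack: first draw out the yellow-tabbed plate and slide it sideways onto the stem of the grey stand, then draw out the blue-tabbed one and slide it on from the other side, between the yellow plate and the stem's round head, so that their slots open opposite ways. Each is pushed on until the stem is at its slot's closed end and is left standing upright on the ledge, yellow leaning flat against the stand's face and blue flat against yellow. Leave the red and black plates standing in the rack, and do not knock over or push away anything else on the table.

Things in the scene. Friction and masses are not known exactly. Their poses are not given: they have to be found in the camera images.
- yellow_plate: 8 mm aluminium plate, 130 wide, 100 high; yellow tab 22 wide, 8 thick, in its plane, at y = +18 mm, up to 150 mm above the foot. Slot 20 high, centred 50 above the foot, from the -y edge to 6 mm past the middle. Origin: middle of foot edge, mid-thickness; x normal (away from the rack's back frame), y along the foot, z up the plate. About 0.16 kg. Slides out of the stack along its z
- blue_plate: plate like the yellow one (same size and frame, 0.16 kg) with a blue tab at y = -18 mm; its slot opens at its +y edge and ends 6 mm past the middle. In the rack. When a plate is drawn, those in front of it settle back by up to 10 mm
- red_plate: plate like the yellow one (same size and frame, 0.16 kg) with a red tab at y = +53 mm; its slot opens at its +y edge and ends 6 mm past the middle. All four plates lean in the rack flush together, in varying order, feet on one level floor, so plates behind stand about 4.5 mm a plate higher along z, those in front lower
- black_plate: plate like the yellow one (same size and frame, 0.16 kg) with a black tab at y = -53 mm; its slot opens at its -y edge and ends 6 mm past the middle. In the rack
- plate_rack: fixed blue rack, base 150 x 150 mm (x from -105 to 45 mm), floor 16 mm above the table. A low frame, top about 97 mm up, leans 28 degrees from vertical, top towards -x; the plates lean back against it, feet at x -20 to 20 mm; lip 12 mm high at x = 42 mm. Origin on the table; z up, x away from the robot at yaw 0
- setup_stand: fixed grey stand, base 150 x 130 x 12 mm. Its face, 100 x 100 mm, leans 24 degrees from vertical, top towards -x; a ledge 150 mm wide, square to the face, reaches 48 mm out from it and meets it 34 mm above the table at the origin. Origin on the table; z up, x out of the face, away from the robot at yaw 0
- hanger_stem: steel stem, 10 mm diameter, square to the stand's face; round head, 26 mm diameter, 36 to 42 mm out (too big for a slot: plates come in from the side). Origin: stem's root on the face, 50 mm above the ledge; x along the stem to the head, y sideways, z up the face. Yellow plate on the first 8 mm, blue on the next 8 mm, their axes parallel to these, z up the same way
- yellow_plate_tab (a point): middle of the yellow tab, 130 mm above the foot along the plate, at y = 18 mm (top of the tab: 150 mm)
- blue_plate_tab (a point): middle of the blue tab, 130 mm above the foot along the plate, at y = -18 mm (top of the tab: 150 mm)
- red_plate_tab (a point): middle of the red tab, 130 mm above the foot along the plate, at y = 53 mm (top of the tab: 150 mm)
- black_plate_tab (a point): middle of the black tab, 130 mm above the foot along the plate, at y = -53 mm (top of the tab: 150 mm)
- yellow_plate_slot (a point): point of the yellow plate where the stem's axis should finally pass, at (0, 0, 50 mm) in the plate's frame, 6 mm short of the slot's closed end
- blue_plate_slot (a point): point of the blue plate where the stem's axis should finally pass, at (0, 0, 50 mm) in the plate's frame, 6 mm short of the slot's closed end
- oil_bottle: white plastic oil bottle with an orange-red cap, 38 mm in diameter and 105 mm tall, standing between the rack and the stand. Origin: centre of its underside
- stud_front: closed round stud, grey fluted housing with a clear lens, 128 mm in diameter, 47 mm tall, at the front. Origin: centre of its underside
- housing_front: open round fluted grey housing, 128 mm in diameter, 36 mm tall, at the front. Origin: centre of its underside
- stud_back: closed round stud like the one in front, 128 mm in diameter, 47 mm tall, behind the middle. Origin: centre of its underside
- brass_tray: small black tray of brass inserts, 62 x 90 x 22 mm. Origin: centre of its underside

How it is judged (in metres and radians):
On the way:
1. the yellow plate is seated on the stem while the blue, red and black plates still stand in the rack (x of yellow_plate_slot in the frame of hanger_stem between 0 and 0.01 m and y of yellow_plate_slot in the frame of hanger_stem between -0.01 and 0.01 m and z of yellow_plate_slot in the frame of hanger_stem between -0.005 and 0.005 m and angle between the x axis of yellow_plate and the x axis of hanger_stem, either way round below 0.1 rad and angle between the z axis of yellow_plate and the z axis of hanger_stem, either way round below 0.1 rad and y of yellow_plate_tab in the frame of hanger_stem above 0.005 m and z of yellow_plate_tab in the frame of hanger_stem above 0.05 m and linear speed of yellow_plate below 0.02 m/s and distance of each of blue_plate_tab, red_plate_tab, black_plate_tab from where it was at the start of the episode below 0.045 m), for 0.2 s.
At the end, for the whole second after the job is handed in: Yellow against the stand's face and blue against yellow, at rest on the ledge, stem within 10 mm sideways and 5 mm in height of each slot point, square within 0.1 rad, slots opening opposite ways; red and black plates leaning in the rack at rest; bystanders within 30 mm of their start (x of yellow_plate_slot in the frame of hanger_stem between 0 and 0.01 m and y of yellow_plate_slot in the frame of hanger_stem between -0.01 and 0.01 m and z of yellow_plate_slot in the frame of hanger_stem between -0.005 and 0.005 m and angle between the x axis of each of yellow_plate, blue_plate and the x axis of hanger_stem, either way round below 0.1 rad and angle between the z axis of each of yellow_plate, blue_plate and the z axis of hanger_stem, either way round below 0.1 rad and y of yellow_plate_tab in the frame of hanger_stem above 0.005 m and z of each of yellow_plate_tab, blue_plate_tab in the frame of hanger_stem above 0.05 m and linear speed of each of yellow_plate, blue_plate, red_plate, black_plate below 0.02 m/s and x of blue_plate_slot in the frame of hanger_stem between 0.008 and 0.019 m and y of blue_plate_slot in the frame of hanger_stem between -0.01 and 0.01 m and z of blue_plate_slot in the frame of hanger_stem between -0.005 and 0.005 m and y of blue_plate_tab in the frame of hanger_stem below -0.005 m and x of red_plate in the frame of plate_rack between -0.035 and 0.042 m and z of red_plate in the frame of plate_rack between 0.01 and 0.03 m and angle between each of red_plate, black_plate's own z axis and vertical below 0.95 rad and x of black_plate in the frame of plate_rack between -0.035 and 0.042 m and z of black_plate in the frame of plate_rack between 0.01 and 0.03 m and distance of each of oil_bottle, stud_front, housing_front, stud_back, brass_tray from where it was at the start of the episode below 0.03 m); the robot touches nothing.
It fails at once if the red or black plate is toppled or dragged along (its tab more than 45 mm from where it was) (distance of any of red_plate_tab, black_plate_tab from where it was at the start of the episode above 0.045 m).
It fails at once if the bottle, a stud, the housing or the tray is pushed more than 30 mm, or the bottle tipped (distance of any of oil_bottle, stud_front, housing_front, stud_back, brass_tray from where it was at the start of the episode above 0.03 m or angle between oil_bottle's own z axis and vertical above 0.4 rad).
It also fails if it takes over 72 s, if anything falls off the work surface, if the arm or the gripper's body presses on something with over 40 N, if the wrist force passes 120 N, or if a joint passes its speed limit or range.

## Working session

There is one attempt and no reset: what is moved stays moved. The work goes in short steps, Python scripts to look and compute and a tool call to move; the robot and the scene stay as the last step left them, time stands still between calls to the robot, and variables do not carry over. Pictures are saved under pics/ and viewed, at most 12 in all, crops included, and the job is handed in when it is done.

Besides the shell and the picture viewer there is one more tool, called as name(argument=value, ...), one argument or row to a line, values as JSON. play_rows: Moves the arm, as the interface text tells. Its arguments: {"type":"object","properties":{"moves":{"type":"array","items":{"type":"array","items":{"type":"array","items":{"type":"number"}}}},"force":{"type":"number"}},"required":["moves"]}

```bash
ls; mkdir -p pics; python3 - <<'E'
from cell import manip,capture,get_calibration
import numpy as np,cv2
s=manip.sense();print({k:np.round(v,3) for k,v in s.items()})
for n in["scene","top"]:
    p,d=capture(n);c=get_calibration(n);np.savez(f"pics/{n}0.npz",p=p,d=d,**c)
    cv2.imwrite(f"pics/{n}0.png",p[:,:,::-1]);print(n,c)
E
```

```text
pics
{'time': np.float64(0.0), 'joints': array([-1.209,  0.116,  1.442,  0.   ,  1.584, -0.038]), 'qd': array([ 0.001, -0.   ,  0.003, -0.001,  0.002, -0.001]), 'tau': array([ 5.0000e-03, -7.2126e+01, -6.2261e+01,  7.8000e-02,  2.4000e-02,
       -0.0000e+00]), 'tcp_pos': array([ 262.727, -621.784,  404.009]), 'eef_rot': array([-3.078, -0.624,  0.   ]), 'ft_force': array([-0.698, -0.584,  0.898]), 'wrist_torque': array([-0.059, -0.058,  0.019]), 'grasp_force': np.float64(0.0), 'gripper_width': np.float64(92.495)}
scene {'K': array([[469.88868784,   0.        , 330.61722103],
       [  0.        , 469.88868784, 239.81349302],
       [  0.        ,   0.        ,   1.        ]]), 'R': array([[-7.33249193e-01, -6.79960013e-01,  2.64896193e-05],
       [-3.10008689e-01,  3.34269722e-01, -8.90032789e-01],
       [ 6.05177853e-01, -6.52624037e-01, -4.55896516e-01]]), 't': array([403.36290174, 276.30043537, 724.37207896])}
top {'K': array([[557.05187954,   0.        , 318.77666293],
       [  0.        , 557.05187954, 239.79552419],
       [  0.        ,   0.        ,   1.        ]]), 'R': array([[ 0.00139589, -0.99958514,  0.02876793],
       [-0.99227388, -0.00495345, -0.1239678 ],
       [ 0.12405887, -0.02837263, -0.99186914]]), 't': array([ -29.24515371,  584.53163612, 1083.06582076])}
```

View pics/scene0.png

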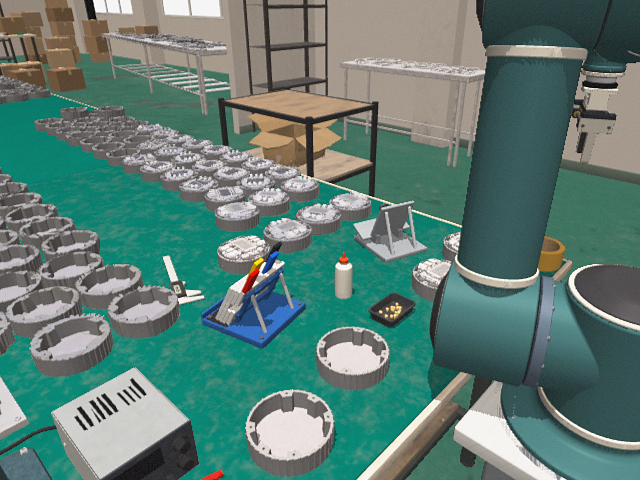

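View pics/top0.png

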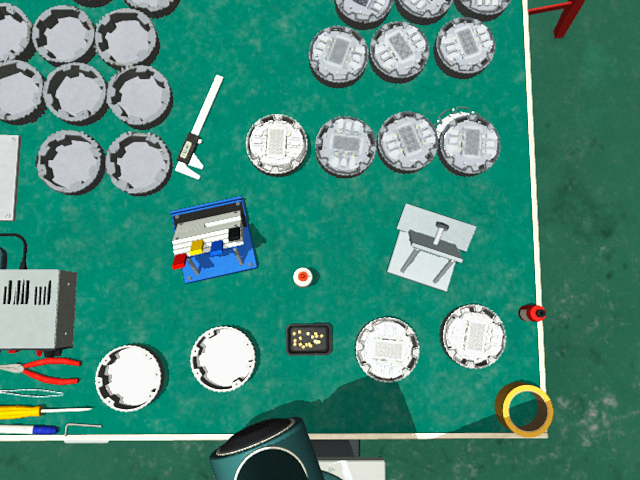

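The top view shows the rack at about (212,240), with red (180,261), yellow (196,247), blue (216,247) and black (235,234) tabs. The stand is at (435,245) with its head at about (440,226), and the bottle is at (303,277). Next I enlarge the rack and stand.

```bash
cat > h.py <<'E'
import numpy as np,cv2
from scipy.spatial.transform import Rotation as Ro
from cell import manip,capture,get_calibration
def load(n):
    z=np.load(f"pics/{n}.npz");return z
def cloud(z):
    d=z['d'];v,u=np.mgrid[:480,:640];K=z['K']
    c=np.stack([(u-K[0,2])/K[0,0]*d,(v-K[1,2])/K[1,1]*d,d],-1)
    return (c-z['t'])@z['R']   # R^T(c-t)
def proj(z,X):
    c=np.atleast_2d(X)@z['R'].T+z['t'];p=c@z['K'].T;return p[:,:2]/p[:,2:]
def snap(n,f):
    c=get_calibration(n);p,d=capture(n);np.savez(f"pics/{f}.npz",p=p,d=d,**c);return load(f)
E
python3 - <<'E'
from h import *
z=load("top0");P=cloud(z);p=z['p'][:,:,::-1]
a=cv2.resize(p[185:295,160:270],(400,400),interpolation=cv2.INTER_CUBIC)
b=cv2.resize(p[195:305,380:490],(400,400),interpolation=cv2.INTER_CUBIC)
cv2.imwrite("pics/crop.png",np.hstack([a,b]))
hsv=cv2.cvtColor(z['p'],cv2.COLOR_RGB2HSV)
for n,(u,v) in dict(red=(180,261),yel=(196,247),blu=(216,247),blk=(235,234),head=(440,226),cap=(303,277),tray=(310,338)).items():
    print(n,np.round(P[v-1:v+2,u-1:u+2].reshape(-1,3).mean(0),1))
# stand face: cloud points by region
E
```

```text
red [531.8 225.4 141.4]
yel [557.4 197.6 140.9]
blu [558.  162.2 136.9]
blk [581.2 127.7 142.4]
head [ 604.  -256.9  103. ]
cap [506.3   4.   97.6]
tray [388.2 -10.8   2.3]
```

View pics/crop.png

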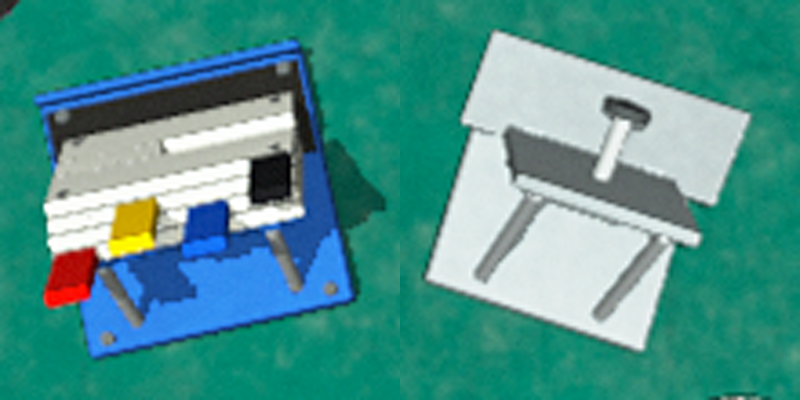

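The left crop shows the rack at about +13° yaw, with black at the front and red at the rear. The right crop shows the stand at about -18° yaw with the stem pointing up and away. I'll work out rough poses and where the wrist camera sits.

```bash
python3 - <<'E'
from h import *
s=manip.sense();T=Ro.from_rotvec(s['eef_rot']).as_matrix();c=get_calibration("wrist")
print("cam in tool pos",np.round(T.T@(-c['R'].T@c['t']-s['tcp_pos']),1));print("cam axes in tool (cols)",np.round(T.T@c['R'].T,3));print(c['K'])
z=load("top0");P=cloud(z)
def ray(u,v,h):
    d=z['R'].T@np.linalg.inv(z['K'])@[u,v,1];o=-z['R'].T@z['t'];return o+d*(h-o[2])/d[2]
f=110/400
st=[ray(380+(x-400)*f,195+y*f,12) for x,y in[(427,280),(643,350),(470,128)]]
print("stand base",np.round(st,1))
rk=[ray(160+x*f,185+y*f,8) for x,y in[(93,355),(355,297),(298,40),(37,98)]]
print("rack base",np.round(rk,1))
def plane(m):
    q=P[m];q=q[np.isfinite(q).all(1)]
    c=np.median(q,0)
    for _ in range(4):
        n=np.linalg.svd(q-q.mean(0),full_matrices=False)[2][2];n*=np.sign(n[2]);r=(q-q.mean(0))@n;q=q[abs(r)<max(1.5,1.5*r.std())]
    return q.mean(0),n,len(q)
def box(x0,y0,x1,y1,ox,oy):
    m=np.zeros((480,640),bool);m[int(oy+y0*f):int(oy+y1*f),int(ox+x0*f):int(ox+x1*f)]=1;return m
for nm,m in dict(black=box(80,130,240,165,160,185),ledge=box(530-400,60,590-400,110,380,195),ledge2=box(660-400,120,710-400,180,380,195),base=box(540-400,240,600-400,310,380,195)).items():
    c,n,k=plane(m);print(nm,np.round(c,1),np.round(n,3),"tilt",np.degrees(np.arccos(n[2])).round(1),"yaw",np.degrees(np.arctan2(n[1],n[0])).round(1),k)
E
```

```text
cam in tool pos [81.2 -1.  18.9]
cam axes in tool (cols) [[ 0.001 -0.958 -0.288]
 [ 1.     0.001  0.   ]
 [-0.    -0.288  0.958]]
[[407.27063204   0.         326.60461941]
 [  0.         407.27063204 240.1441306 ]
 [  0.           0.           1.        ]]
stand base [[ 522.  -168.8   12. ]
 [ 483.  -290.2   12. ]
 [ 608.6 -194.6   12. ]]
rack base [[499.3 242.    8. ]
 [532.2  96.7   8. ]
 [679.  131.4   8. ]
 [644.5 278.    8. ]]
black [609.6 201.   62. ] [0.871 0.175 0.459] tilt 62.7 yaw 11.3 326
ledge [ 627.9 -234.6   57.2] [0.987 0.004 0.163] tilt 80.6 yaw 0.2 103
ledge2 [ 591.1 -301.1   64.3] [-0.022 -0.963  0.269] tilt 74.4 yaw -91.3 97
base [ 525.9 -246.9   18.8] [-0.02  -0.976  0.218] tilt 77.4 yaw -91.2 172
```

play_rows(
  moves=[
    [[0.08,0.087,0,0,0,0.02,-1],[0.16,0.174,0,0,0,0.04,-1],[0.24,0.261,0,0,0,0.06,-1],[0.32,0.348,0,0,0,0.08,-1],[0.4,0.435,0,0,0,0.1,-1]],
  ],
)

```text
time: 0.52
tcp_pos: [383.5, -489.9, 404.4]
eef_rot: [-2.942, -1.102, 0.0]
ft_force: [0.6, -0.3, 0.9]
gripper_width: 92.5
grasp_force: 0.0
```

play_rows(
  moves=[
    [[0.08,0.087,0,0,0,0.02,-1],[0.16,0.174,0,0,0,0.04,-1],[0.24,0.261,0,0,0,0.06,-1],[0.32,0.348,0,0,0,0.08,-1],[0.4,0.435,0,0,0,0.1,-1]],
  ],
)

```text
time: 0.93
tcp_pos: [503.6, -359.3, 404.5]
eef_rot: [-2.733, -1.549, 0.0]
ft_force: [0.5, -0.1, 0.7]
gripper_width: 92.3
grasp_force: 0.0
```

play_rows(
  moves=[
    [[0.08,0.087,-0.03,0,0,0.02,-1],[0.16,0.174,-0.06,0,0,0.04,-1],[0.24,0.261,-0.09,0,0,0.06,-1],[0.32,0.348,-0.117,0,0,0.072,-1],[0.32,0.348,-0.117,0,0,0.072,-1]],
  ],
)

```text
time: 1.35
tcp_pos: [601.5, -252.3, 367.0]
eef_rot: [-2.536, -1.85, 0.0]
ft_force: [-0.2, 0.1, 0.0]
gripper_width: 93.2
grasp_force: 0.0
```

```bash
python3 - <<'E'
from h import *
z=snap("wrist","w1");cv2.imwrite("pics/w1.png",z['p'][:,:,::-1]);s=manip.sense();print(s['time'],s['tcp_pos'],s['eef_rot'],s['qd'])
E
```

```text
1.4 [ 600.18735384 -254.11052017  367.94537544] [-2.53838474e+00 -1.84714091e+00  1.40843387e-03] [-0.05155848 -0.02644868 -0.00147922 -0.01485427  0.01270193 -0.00883974]
```

View pics/w1.png

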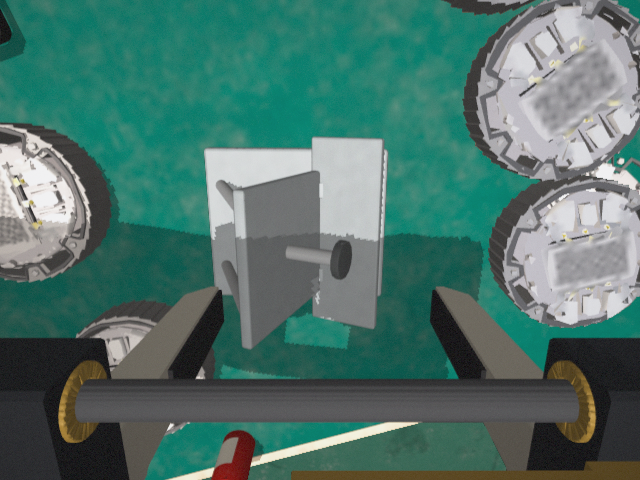

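The wrist view shows the stand clearly, with the ledge's outer edge from (382,139) to (375,327), the face's top edge at about (244,190) to (252,347), and the head at (342,260). I'll fit its pose.

```bash
cat >> h.py <<'E'
a=np.radians(24);N=np.array([np.cos(a),0,np.sin(a)]);U=np.array([-np.sin(a),0,np.cos(a)]);Y=np.array([0,1,0]);O=np.array([0,0,34.])
def Rz(t): return Ro.from_euler('z',t).as_matrix()
E
python3 - <<'E'
from h import *
from scipy.optimize import least_squares as LS
z=load("w1");P=cloud(z)
M=np.array([O+48*N+75*Y,O+48*N-75*Y,O+100*U+50*Y,O+100*U-50*Y,O+50*U+42*N])
im=np.array([(382,139),(375,327),(244,190),(253,346),(344,260)],float)
f=lambda p:(proj(z,M@Rz(p[2]).T+[p[0],p[1],p[3]])-im).ravel()
for fixz in(1,0):
    g=(lambda p:f(np.r_[p,0])) if fixz else f
    r=LS(g,[600,-250,-.31]+([] if fixz else [0]),loss='soft_l1');print(np.round(r.x,3),np.degrees(r.x[2]));print(np.round(r.fun.reshape(-1,2),1).tolist())
for nm,(x0,x1,y0,y1) in dict(ledge=(322,375,150,230),face=(255,285,205,330),table=(100,200,160,200)).items():
    q=P[y0:y1,x0:x1].reshape(-1,3);c=np.median(q,0)
    for _ in range(5):
        c=q.mean(0);n=np.linalg.svd(q-c,full_matrices=False)[2][2];n*=np.sign(n[2]);e=(q-c)@n;q=q[abs(e)<=max(2*e.std(),.5)]
    print(nm,c.round(1),n.round(3),"from vert",np.degrees(np.arccos(n[2])).round(2),"yaw",np.degrees(np.arctan2(n[1],n[0])).round(2),"std",e.std().round(2))
    if nm!='table':
        X=Rz(r.x[2]).T@(c-[r.x[0],r.x[1],0])-O; print("  in stand: along N",X@N,"U",X@U)
E
```

```text
[ 5.93924e+02 -2.56566e+02 -3.13000e-01] -17.919276141739005
[[0.3, -1.2], [-0.6, 2.0], [-0.3, -0.0], [-0.4, 3.7], [2.4, -1.1]]
[ 5.93204e+02 -2.57232e+02 -3.15000e-01 -4.39900e+00] -18.034332231201486
[[-1.1, -0.2], [-2.0, 0.4], [0.6, 0.0], [-0.0, 1.0], [1.3, -2.0]]
ledge [ 624.9 -228.2   44.7] [-0.387  0.127  0.913] from vert 24.05 yaw 161.87 std 0.52
  in stand: along N 23.73848016275716 U 1.1956516241009798
face [ 563.2 -250.1  103.7] [ 0.869 -0.285  0.405] from vert 66.12 yaw -18.13 std 0.28
  in stand: along N 0.3001143750456045 U 76.20745777642166
table [ 467.4 -175.9    3.5] [-0.291 -0.942  0.165] from vert 80.5 yaw -107.18 std 9.66
```

play_rows(
  moves=[
    [[-0.011,0.12,0.01,0,0,0.0145,-1],[-0.022,0.24,0.02,0,0,0.029,-1],[-0.033,0.36,0.03,0,0,0.0435,-1],[-0.044,0.48,0.04,0,0,0.058,-1],[-0.055,0.6,0.05,0,0,0.0725,-1]],
  ],
)

```text
time: 1.82
tcp_pos: [581.4, -75.7, 385.0]
eef_rot: [2.317, 2.121, -0.0]
ft_force: [0.7, 0.2, 0.3]
gripper_width: 93.2
grasp_force: 0.0
```

play_rows(
  moves=[
    [[-0.011,0.12,0.01,0,0,0.0145,-1],[-0.022,0.24,0.02,0,0,0.029,-1],[-0.033,0.36,0.03,0,0,0.0435,-1],[-0.044,0.48,0.04,0,0,0.058,-1],[-0.055,0.6,0.05,0,0,0.0725,-1]],
  ],
)

```text
time: 2.23
tcp_pos: [565.1, 104.4, 400.1]
eef_rot: [2.06, 2.371, 0.0]
ft_force: [0.2, 0.4, 0.0]
gripper_width: 93.0
grasp_force: 0.0
```

play_rows(
  moves=[
    [[-0.011,0.12,0.007,0,0,0.0145,-1],[-0.022,0.24,0.007,0,0,0.027,-1],[-0.022,0.24,0.007,0,0,0.027,-1],[-0.022,0.24,0.007,0,0,0.027,-1]],
  ],
)

```text
time: 2.57
tcp_pos: [558.9, 176.3, 401.8]
eef_rot: [1.958, 2.457, -0.0]
ft_force: [0.6, -0.3, -0.9]
gripper_width: 93.5
grasp_force: 0.0
```

```bash
python3 - <<'E'
from h import *
z=snap("wrist","w2");cv2.imwrite("pics/w2.png",z['p'][:,:,::-1]);s=manip.sense();print(s['time'],s['tcp_pos'],s['eef_rot'],s['qd'])
E
```

```text
2.6167 [559.05766726 175.31446627 401.73925193] [ 1.95942090e+00  2.45539446e+00 -6.42344636e-04] [-0.02759445 -0.00366699  0.00373073 -0.00429615 -0.00043344 -0.00239159]
```

View pics/w2.png

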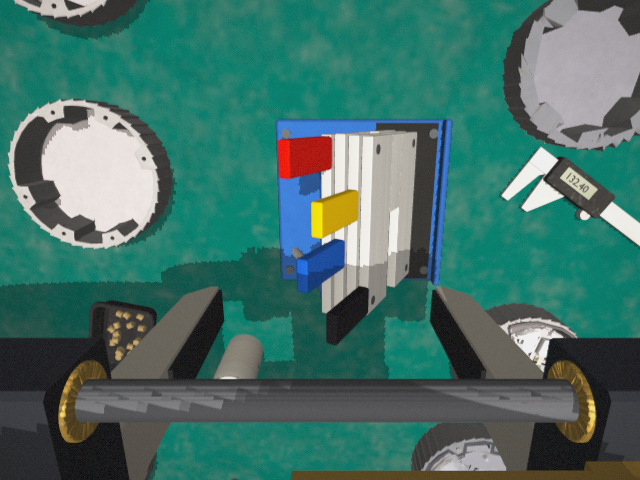

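The wrist view shows the tab tops from rear to front: red (292,158), then blue (305,275) and yellow (318,220), with black (340,325) in front. I'll measure where each tab sits along the plate normal.

```bash
cat >> h.py <<'E'
b=np.radians(28);n8=np.array([np.cos(b),0,np.sin(b)]);u8=np.array([-np.sin(b),0,np.cos(b)])
def masks(z):
    h=cv2.cvtColor(z['p'],cv2.COLOR_RGB2HSV).astype(int);H,S,V=h[...,0],h[...,1],h[...,2]
    return dict(red=((H<6)|(H>174))&(S>150)&(V>90),yellow=(H>20)&(H<32)&(S>150)&(V>90),blue=(H>100)&(H<125)&(S>140),black=(V<60))
E
python3 - <<'E'
from h import *
z=load("w2");P=cloud(z);yaw=np.radians(13);Or=np.array([618,194,0])
Q=(P-Or)@Rz(yaw)
# plane fit of front (black) plate face
q=P[150:290,367:378].reshape(-1,3)
for _ in range(5):
    c=q.mean(0);n=np.linalg.svd(q-c,full_matrices=False)[2][2];n*=np.sign(n[2]);e=(q-c)@n;q=q[abs(e)<=max(2*e.std(),.5)]
print("front face",c.round(1),n.round(3),"tilt",90-np.degrees(np.arccos(n[2])).round(2),"yaw",np.degrees(np.arctan2(n[1],n[0])).round(2),e.std().round(2),"N",(Rz(yaw).T@(c-Or))@n8)
box=dict(red=(275,335,130,185),yellow=(305,365,185,240),blue=(292,348,235,295),black=(322,372,285,345))
m=masks(z)
for k,(x0,x1,y0,y1) in box.items():
    w=np.zeros((480,640),bool);w[y0:y1,x0:x1]=1;w&=m[k];X=Q[w];X=X[X[:,2]>75]
    Nn=X@n8;Uu=X@u8
    t=Uu>np.percentile(Uu,97)-4
    f=np.percentile(Nn,[5,25,50,75,95]).round(1)
    print(k,len(X),"N",f,"Utop",np.percentile(Uu,[90,97,99]).round(1),"y",np.percentile(X[:,1],[2,50,98]).round(1))
E
```

```text
front face [589.5 191.4 103.2] [0.842 0.193 0.503] tilt 30.22 yaw 12.94 0.36 N 23.45422373027039
red 1936 N [-6.  -1.2 -0.8 -0.5 -0.1] Utop [173.7 174.3 174.7] y [45.5 56.  65.9]
yellow 1665 N [ 9.5 14.  15.1 15.4 15.7] Utop [165.  165.5 165.8] y [10.4 21.4 30.9]
blue 1691 N [0.9 5.1 7.  7.4 7.7] Utop [169.3 169.8 170.3] y [-25.3 -13.1  -4.1]
black 1480 N [16.8 20.2 22.9 23.2 23.6] Utop [160.6 161.1 161.5] y [-61.4 -48.4 -40.5]
```

Order from rear to front is red, blue, yellow, black, at 8 mm pitch and with the expected 4.4 mm steps in height. Next I compute the yellow grasp poses.

```bash
cat >> h.py <<'E'
np.set_printoptions(suppress=True)
RK=(np.array([618,194,0.]),np.radians(13),b); ST=(np.array([593.7,-256.7,0.]),np.radians(-18.05),a)
def pose(fr,n,u,y):
    "TCP pose holding grasp point at n,u,y (n,u from origin on table level for rack; from ledge line for stand)"
    o,yw,t=fr;nn=np.array([np.cos(t),0,np.sin(t)]);uu=np.array([-np.sin(t),0,np.cos(t)])
    A=Rz(yw);base=O if fr is ST else 0*O
    g=o+A@(base+n*nn+(u+167)*uu+y*Y)
    return g,A@np.c_[Y,nn,-uu]
def delta(p0,p1):
    d=(p1[0]-p0[0])/300;r=(Ro.from_matrix(p1[1]@p0[1].T).as_rotvec())/np.pi
    print("shift",d.round(4),"turn",r.round(4),"min rows %.1f %.1f"%(np.linalg.norm(d)*300/41.7,np.linalg.norm(r)*180/7.16));return d,r
def cur():
    s=manip.sense();return s['tcp_pos'],Ro.from_rotvec(s['eef_rot']).as_matrix()
E
python3 - <<'E'
from h import *
p1=pose(RK,11.4,220.7,20.6);p2=pose(RK,11.4,150.7,20.6)
delta(cur(),p1);delta(p1,p2);print(p1[0],p2[0])
E
```

```text
shift [-0.3774  0.0003 -0.1802] turn [ 0.0349 -0.1517  0.001 ] min rows 3.0 3.9
shift [ 0.1067  0.0246 -0.206 ] turn [0. 0. 0.] min rows 1.7 0.0
[445.82451543 175.39202194 347.67075757] [477.84524803 182.78459056 285.86442607]
```

play_rows(
  moves=[
    [[-0.075,0,-0.036,0.007,-0.03,0,-0.2],[-0.15,0,-0.072,0.014,-0.06,0,-0.2],[-0.226,0,-0.108,0.021,-0.091,0.001,-0.2],[-0.302,0,-0.144,0.028,-0.121,0.001,-0.2],[-0.377,0,-0.18,0.035,-0.152,0.001,-0.2]],
  ],
)

```text
time: 3.03
tcp_pos: [445.4, 174.0, 347.2]
eef_rot: [1.734, 2.175, 0.55]
ft_force: [0.3, -0.3, 0.2]
gripper_width: 64.6
grasp_force: 0.0
```

play_rows(
  moves=[
    [[0,0,0,0,0,0,-0.2],[0,0,0,0,0,0,-0.2]],
  ],
)

```text
time: 3.2
tcp_pos: [445.4, 174.4, 347.9]
eef_rot: [1.736, 2.179, 0.544]
ft_force: [-0.5, 0.8, 0.1]
gripper_width: 56.1
grasp_force: 0.0
```

```bash
python3 - <<'E'
from h import *
p2=pose(RK,11.4,150.7,20.6);delta(cur(),p2)
z=snap("wrist","w3");P=cloud(z);Q=(P-RK[0])@Rz(RK[1]);m=masks(z)
for k in("yellow","blue"):
    X=Q[m[k]];X=X[(X[:,2]>75)&(abs(X@n8)<40)];print(k,len(X),np.percentile(X@n8,[3,25,50,75,97]).round(1),np.percentile(X@u8,[3,97]).round(1),np.percentile(X[:,1],[2,98]).round(1))
E
```

```text
shift [ 0.1081  0.028  -0.2066] turn [-0.0001  0.0003  0.0004] min rows 1.7 0.0
yellow 1476 [-17.6   6.5  10.8  13.7  35.6] [118.6 314.8] [10.1 53.8]
blue 2238 [-16.1 -13.5 -10.3   3.6  12.1] [110.4 368.8] [-52.9 101.3]
```

play_rows(
  moves=[
    [[0.036,0.009,-0.069,0,0,0,-0.2],[0.072,0.018,-0.138,0,0,0,-0.2],[0.108,0.028,-0.207,0,0,0,-0.2],[0.108,0.028,-0.207,0,0,0,-0.2]],
  ],
)

```text
time: 3.58
tcp_pos: [480.2, 183.5, 282.1]
eef_rot: [1.739, 2.183, 0.538]
ft_force: [-0.7, -0.8, -1.7]
gripper_width: 56.1
grasp_force: 0.0
```

play_rows(
  force=30,
  moves=[
    [[0,0,0,0,0,0,1],[0,0,0,0,0,0,1],[0,0,0,0,0,0,1],[0,0,0,0,0,0,1],[0,0,0,0,0,0,1]],
  ],
)

```text
time: 4.0
tcp_pos: [478.4, 184.0, 286.8]
eef_rot: [1.733, 2.18, 0.547]
ft_force: [0.4, 0.1, 0.4]
gripper_width: 26.9
grasp_force: 0.0
```

play_rows(
  moves=[
    [[0,0,0,0,0,0,1],[0,0,0,0,0,0,1],[0,0,0,0,0,0,1],[0,0,0,0,0,0,1]],
  ],
)

```text
time: 4.33
tcp_pos: [478.3, 184.0, 285.5]
eef_rot: [1.734, 2.181, 0.545]
ft_force: [-1.8, -0.0, 0.8]
gripper_width: 7.3
grasp_force: 30.0
```

play_rows(
  moves=[
    [[-0.015,-0.0035,0.029,0,0,0,1],[-0.03,-0.007,0.059,0,0,0,1],[-0.05,-0.0115,0.096,0,0,0,1],[-0.07,-0.016,0.135,0,0,0,1],[-0.1,-0.023,0.193,0,0,0,1]],
  ],
)

```text
time: 4.75
tcp_pos: [447.6, 176.9, 344.2]
eef_rot: [1.735, 2.181, 0.544]
ft_force: [-0.0, 0.2, -2.7]
gripper_width: 7.8
grasp_force: 30.0
```

play_rows(
  moves=[
    [[-0.025,-0.006,0.048,0,0,0,1],[-0.05,-0.0115,0.096,0,0,0,1],[-0.075,-0.0175,0.145,0,0,0,1],[-0.1,-0.023,0.193,0,0,0,1],[-0.1,-0.023,0.193,0,0,0,1]],
  ],
)

```text
time: 5.17
tcp_pos: [417.1, 169.9, 405.7]
eef_rot: [1.732, 2.177, 0.552]
ft_force: [0.3, 0.4, -2.0]
gripper_width: 8.1
grasp_force: 30.0
```

```bash
python3 - <<'E'
from h import *
z=snap("scene","s1");x=snap("wrist","w4")
A=cv2.resize(z['p'][190:360,180:440],(400,262),interpolation=cv2.INTER_CUBIC);B=cv2.resize(x['p'],(400,300))
cv2.imwrite("pics/c1.png",np.hstack([cv2.copyMakeBorder(A,0,38,0,0,0),B])[:,:,::-1])
s=manip.sense();print(s['time'],s['gripper_width'],s['grasp_force'],s['ft_force'],s['wrist_torque'])
for y in(85,):
    p=pose(ST,6,135+60,y);delta(cur(),p);print(p[0]);p=pose(ST,6,135+3,y);print(p[0])
E
```

```text
5.2667 8.080021214282358 29.99473750591278 [-1.46610011  1.11862229 -3.54168936] [-0.09261238  0.44530131 -0.02417313]
shift [ 0.2242 -1.0069 -0.117 ] turn [ 0.0008  0.0235 -0.1726] min rows 7.5 4.4
[ 485.2559679  -131.96007014  367.14387553]
[ 507.298991   -139.14355553  315.07178444]
```

View pics/c1.png

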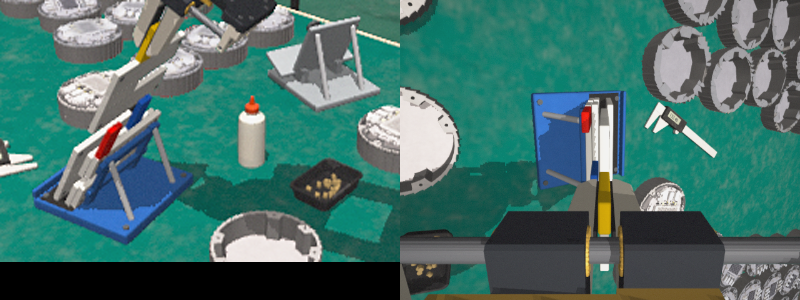

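The composite shows yellow held and drawn out, with red and blue still leaning in the rack; black is hidden here. I'll lift it further to clear the tabs and measure the plate in the hand.

play_rows(
  moves=[
    [[-0.023,-0.005,0.044,0,0,0,1],[-0.046,-0.011,0.088,0,0,0,1],[-0.069,-0.016,0.133,0,0,0,1]],
  ],
)

```text
time: 5.52
tcp_pos: [397.7, 165.4, 440.5]
eef_rot: [1.735, 2.182, 0.543]
ft_force: [-0.1, -0.5, -2.1]
gripper_width: 8.1
grasp_force: 30.0
```

```bash
cat >> h.py <<'E'
def inhand(z,T):
    "cloud in tool frame"
    return (cloud(z)-T[0])@T[1]
E
python3 - <<'E'
from h import *
T=cur();z=snap("wrist","w5");X=inhand(z,T);h=masks(z)['yellow']
q=X[h];q=q[(abs(q[:,1])<15)&(q[:,2]<200)&(q[:,2]>120)&(abs(q[:,0])<40)]
for i in range(3):print("tab","xyz"[i],np.percentile(q[:,i],[1,10,50,90,99]).round(1))
g=X.reshape(-1,3);g=g[(abs(g[:,1])<12)&(g[:,2]>190)&(g[:,2]<330)&(abs(g[:,0])<120)]
for i in range(3):print("plate","xyz"[i],np.percentile(g[:,i],[0,1,5,50,95,99,100]).round(1))
for zz in range(195,330,15):
    k=g[abs(g[:,2]-zz)<5]
    if len(k)>5:print(zz,len(k),"x",np.percentile(k[:,0],[2,98]).round(1),"y",np.percentile(k[:,1],[2,50,98]).round(1))
p=pose(ST,10,134.5+60,109);delta(T,p)
E
```

```text
tab x [-11.3  -7.6   7.6   9.4   9.7]
tab y [-2.5 -1.9  1.2  4.2  4.9]
tab z [151.4 152.1 153.5 185.7 198.2]
plate x [-84.5 -83.1 -79.1  25.1  45.1  45.2  45.4]
plate y [-12.  -11.4  -8.9   0.3   4.5   4.9   5.1]
plate z [190.  191.4 197.5 202.9 323.8 325.  330. ]
195 143 x [7.7 9.6] y [-2.9  0.8  4.9]
210 72 x [28.  45.3] y [-3.   0.8  5.1]
225 56 x [44.1 45.3] y [-2.8  1.2  4.8]
240 47 x [44.  45.2] y [-3.   0.7  4.5]
255 32 x [44.  45.1] y [-2.8  1.3  4.8]
270 28 x [44.  45.1] y [-3.   0.7  4.3]
285 25 x [44.4 45.1] y [-2.6  0.6  4.5]
300 12 x [44.1 45.1] y [-2.7  1.   4.6]
shift [ 0.3289 -0.919  -0.2405] turn [ 0.0009  0.0222 -0.1725] min rows 7.2 4.4
```

play_rows(
  moves=[
    [[0.033,-0.092,0,0,0.002,-0.017,1],[0.066,-0.184,0,0,0.004,-0.034,1],[0.099,-0.276,0,0,0.007,-0.052,1],[0.132,-0.368,0,0,0.009,-0.069,1],[0.165,-0.46,0,0,0.011,-0.086,1]],
  ],
)

```text
time: 5.98
tcp_pos: [447.8, 26.0, 440.0]
eef_rot: [2.012, 1.92, 0.448]
ft_force: [0.2, 1.2, -2.4]
gripper_width: 7.5
grasp_force: 30.0
```

play_rows(
  moves=[
    [[0.033,-0.092,0,0,0.002,-0.017,1],[0.066,-0.184,0,0,0.004,-0.034,1],[0.099,-0.276,0,0,0.007,-0.052,1],[0.132,-0.368,0,0,0.009,-0.069,1],[0.164,-0.46,0,0,0.011,-0.086,1]],
  ],
)

```text
time: 6.4
tcp_pos: [497.0, -112.4, 439.8]
eef_rot: [2.25, 1.632, 0.345]
ft_force: [0.3, 0.1, -1.4]
gripper_width: 7.7
grasp_force: 30.0
```

play_rows(
  moves=[
    [[0,0,-0.06,0,0,0,1],[0,0,-0.13,0,0,0,1],[0,0,-0.2,0,0,0,1],[0,0,-0.24,0,0,0,1],[0,0,-0.24,0,0,0,1]],
  ],
)

```text
time: 6.82
tcp_pos: [496.3, -110.6, 365.4]
eef_rot: [2.25, 1.637, 0.343]
ft_force: [-0.7, 0.5, -2.7]
gripper_width: 7.7
grasp_force: 30.0
```

```bash
python3 - <<'E'
from h import *
T=cur();s=manip.sense();print(s['time'],s['ft_force'],s['gripper_width'])
p=pose(ST,10,134.5+60,109.6);delta(T,p)
p=pose(ST,6.5,134.5+3,109.6);delta(T,p)
q=pose(ST,6.5,134.5+3,19.6);delta(p,q)
z=snap("wrist","w6");cv2.imwrite("pics/w6.png",z['p'][:,:,::-1])
E
```

```text
6.8167 [-0.66453935  0.51050449 -2.72472842] 7.719049192017273
shift [0.0009 0.0028 0.0097] turn [ 0.0006 -0.001  -0.0005] min rows 0.1 0.0
shift [ 0.0642 -0.0178 -0.1686] turn [ 0.0006 -0.001  -0.0005] min rows 1.3 0.0
shift [-0.093  -0.2852  0.    ] turn [0. 0. 0.] min rows 2.2 0.0
```

View pics/w6.png

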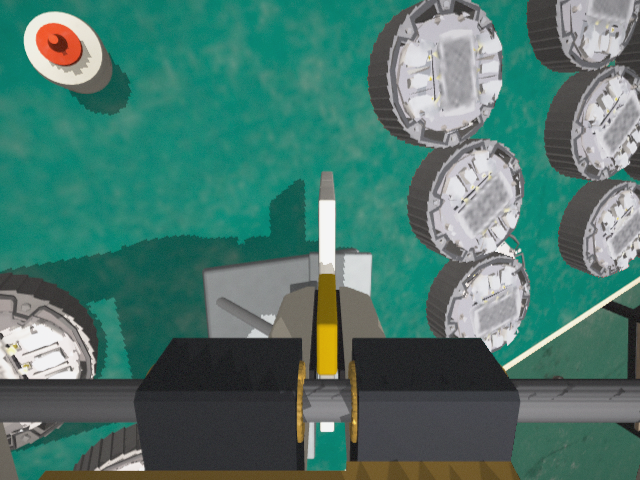

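Yellow hangs over the ledge beside the face, and its bottom corner is clear of the bottle at (65,45). I'll descend.

play_rows(
  moves=[
    [[0.016,-0.005,-0.042,0,0,0,1],[0.032,-0.009,-0.084,0,0,0,1],[0.048,-0.013,-0.126,0,0,0,1],[0.064,-0.018,-0.169,0.0005,-0.001,-0.0005,1],[0.064,-0.018,-0.169,0.0005,-0.001,-0.0005,1]],
  ],
)

```text
time: 7.28
tcp_pos: [516.1, -116.0, 315.4]
eef_rot: [2.25, 1.633, 0.349]
ft_force: [-0.2, -0.2, -3.1]
gripper_width: 7.7
grasp_force: 30.0
```

```bash
python3 - <<'E'
from h import *
T=cur();s=manip.sense();print(s['time'],s['ft_force'],s['wrist_torque'])
p=pose(ST,6.5,134.5+3,109.6);delta(T,p)
X=(cloud(snap("wrist","w7"))-ST[0])@Rz(ST[1])-O
h=masks(load("w7"))['yellow'];q=X[h];q=q[(abs(q@N)<25)&(q@U<170)&(q@U>95)&(q[:,1]>70)];print("tab N",np.percentile(q@N,[2,50,98]).round(1),"U",np.percentile(q@U,[2,98]).round(1),"y",np.percentile(q[:,1],[2,98]).round(1))
E
```

```text
7.2833 [-0.20076551 -0.21251599 -3.05174936] [0.03575481 0.37600983 0.00179516]
shift [-0.0018  0.0002 -0.0018] turn [ 0.0002  0.0006 -0.0001] min rows 0.0 0.0
tab N [ 4.4  8.1 11.7] U [106.1 153.4] y [ 99.  119.7]
```

play_rows(
  moves=[
    [[-0.01,-0.031,-0.002,0,0,0,1],[-0.02,-0.062,-0.002,0,0,0,1],[-0.032,-0.097,-0.002,0,0,0,1],[-0.044,-0.134,-0.002,0,0,0,1],[-0.048,-0.145,-0.002,0,0,0,1]],
  ],
)

```text
time: 7.75
tcp_pos: [500.6, -161.2, 318.8]
eef_rot: [2.247, 1.63, 0.351]
ft_force: [0.3, -0.8, -2.8]
gripper_width: 7.7
grasp_force: 30.0
```

play_rows(
  moves=[
    [[-0.01,-0.031,0,0,0,0,1],[-0.02,-0.062,0,0,0,0,1],[-0.032,-0.097,0,0,0,0,1],[-0.044,-0.134,0,0,0,0,1],[-0.046,-0.141,0,0,0,0,1]],
  ],
)

```text
time: 8.17
tcp_pos: [486.9, -203.2, 318.2]
eef_rot: [2.248, 1.63, 0.351]
ft_force: [0.4, 3.4, -1.8]
gripper_width: 7.5
grasp_force: 30.0
```

```bash
python3 - <<'E'
from h import *
T=cur();s=manip.sense();print(s['time'],s['ft_force'],s['wrist_torque'])
p=pose(ST,6.5,134.5+3,19.6);delta(T,p)
p=pose(ST,4.5,134.5-0.5,19.6);delta(T,p)
E
```

```text
8.1667 [ 0.41476774  3.37628684 -1.80268559] [1.07429317 0.11669093 0.46495943]
shift [ 0.0025  0.0055 -0.0114] turn [0.0006 0.0017 0.0002] min rows 0.1 0.0
shift [ 0.0012  0.006  -0.0248] turn [0.0006 0.0017 0.0002] min rows 0.2 0.0
```

play_rows(
  moves=[
    [[0.001,0.004,-0.008,0,0.001,0,1],[0.001,0.006,-0.016,0.0005,0.0015,0,1],[0.001,0.006,-0.022,0.0005,0.0015,0,1],[0.001,0.006,-0.022,0.0005,0.0015,0,1]],
  ],
)

```text
time: 8.5
tcp_pos: [488.0, -199.6, 313.4]
eef_rot: [2.248, 1.633, 0.349]
ft_force: [-11.0, 2.5, 16.1]
gripper_width: 7.8
grasp_force: 30.0
```

```bash
python3 - <<'E'
from h import *
T=cur();s=manip.sense();print(s['time'],s['ft_force'],s['wrist_torque'])
p=pose(ST,4.5,134.5-0.5,19.6);delta(T,p)
E
```

```text
8.5 [-11.01195332   2.52639888  16.05059353] [ 0.0721266   1.18773184 -0.05375435]
shift [-0.0025 -0.006  -0.0087] turn [ 0.0005  0.0009 -0.0003] min rows 0.1 0.0
```

play_rows(
  moves=[
    [[-0.003,-0.002,0.0015,0,0,0,1],[-0.0055,-0.0035,0.0015,0,0,0,1],[-0.0055,-0.0035,0.0015,0,0,0,1]],
  ],
)

```text
time: 8.75
tcp_pos: [486.5, -200.4, 313.1]
eef_rot: [2.248, 1.634, 0.35]
ft_force: [-1.3, 3.4, 6.9]
gripper_width: 8.1
grasp_force: 30.0
```

play_rows(
  moves=[
    [[0,0,0,0,0,0,0.3],[0,0,0,0,0,0,0.3],[0,0,0,0,0,0,0.3],[0,0,0,0,0,0,0.3],[0,0,0,0,0,0,0.3]],
  ],
)

```text
time: 9.17
tcp_pos: [486.1, -200.9, 311.7]
eef_rot: [2.251, 1.634, 0.347]
ft_force: [0.5, 0.0, -0.4]
gripper_width: 31.6
grasp_force: 0.0
```

play_rows(
  moves=[
    [[-0.026,0.008,0.061,0,0,0,0.2],[-0.052,0.017,0.122,0,0,0,0.2],[-0.077,0.025,0.183,0,0,0,0.2],[-0.103,0.034,0.243,0,0,0,0.2],[-0.129,0.042,0.304,0,0,0,0.2]],
  ],
)

```text
time: 9.58
tcp_pos: [446.9, -188.2, 403.9]
eef_rot: [2.251, 1.634, 0.348]
ft_force: [-0.0, 1.0, -0.4]
gripper_width: 37.4
grasp_force: 0.0
```

```bash
python3 - <<'E'
from h import *
T=cur();s=manip.sense();print(s['time'],s['ft_force'])
z=snap("wrist","w8");cv2.imwrite("pics/w8.png",z['p'][:,:,::-1])
X=(cloud(z)-ST[0])@Rz(ST[1])-O
h=masks(z)['yellow'];q=X[h];q=q[(abs(q@N)<25)&(q@U<170)&(q@U>95)&(abs(q[:,1])<50)];print("tab N",np.percentile(q@N,[2,50,98]).round(1),"U",np.percentile(q@U,[2,98]).round(1),"y",np.percentile(q[:,1],[2,98]).round(1))
E
```

```text
9.5833 [-0.0100048   0.96615213 -0.3765078 ]
tab N [-0.5  3.7  7.7] U [107.2 152.4] y [ 9.5 30.3]
```

View pics/w8.png

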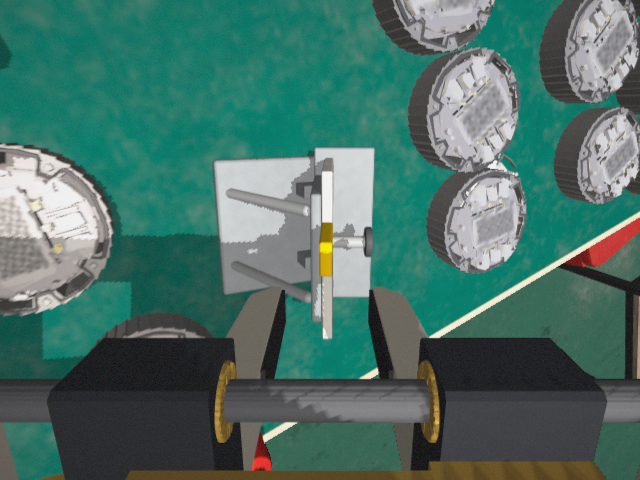

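The plate leans flat on the stand's face with its tab at (327,248) and the stem at its slot end. N is 0..8 mm and the y offset about +2 mm, so it is seated. Now back to the rack for blue.

```bash
python3 - <<'E'
from h import *
p=pose(RK,3.4,155+70,-14.7);delta(cur(),p);print(p[0])
E
```

```text
shift [-0.0044  1.0899 -0.2011] turn [-0.0007 -0.0209  0.1724] min rows 8.0 4.4
[444.91575817 138.95368379 347.71165971]
```

play_rows(
  moves=[
    [[0,0.109,0,0,-0.002,0.017,0],[0,0.218,0,0,-0.004,0.034,0],[0,0.327,0,0,-0.006,0.052,0],[0,0.436,0,0,-0.008,0.069,0],[0,0.545,0,0,-0.01,0.086,0]],
  ],
)

```text
time: 10.05
tcp_pos: [447.1, -23.6, 402.9]
eef_rot: [2.012, 1.926, 0.447]
ft_force: [0.2, -0.0, 0.1]
gripper_width: 46.6
grasp_force: 0.0
```

play_rows(
  moves=[
    [[0,0.109,0,0,-0.002,0.017,0],[0,0.218,-0.05,0,-0.004,0.034,0],[0,0.327,-0.1,0,-0.006,0.052,0],[0,0.436,-0.15,0,-0.008,0.069,0],[-0.004,0.545,-0.2,-0.001,-0.011,0.086,0]],
  ],
)

```text
time: 10.47
tcp_pos: [445.8, 140.2, 342.3]
eef_rot: [1.735, 2.185, 0.54]
ft_force: [1.8, -0.2, 0.2]
gripper_width: 46.7
grasp_force: 0.0
```

play_rows(
  moves=[
    [[0,0,0,0,0,0,0],[0,0,0,0,0,0,0]],
  ],
)

```text
time: 10.63
tcp_pos: [445.9, 139.8, 342.0]
eef_rot: [1.736, 2.186, 0.537]
ft_force: [0.7, -0.8, -1.0]
gripper_width: 46.5
grasp_force: 0.0
```

```bash
python3 - <<'E'
from h import *
T=cur();z=snap("wrist","w9");cv2.imwrite("pics/w9.png",z['p'][:,:,::-1]);Q=(cloud(z)-RK[0])@Rz(RK[1])
for k,y0 in dict(red=55.7,blue=-14.9,black=-50.5).items():
    q=Q[masks(z)[k]];q=q[(abs(q[:,1]-y0)<17)&(q@u8>126)&(q@u8<185)&(abs(q@n8)<30)]
    print(k,len(q),"N",np.percentile(q@n8,[2,25,50,75,98]).round(1),"U",np.percentile(q@u8,[2,98]).round(1),"y",np.percentile(q[:,1],[2,98]).round(1))
p2=pose(RK,3.4,155,-14.7);delta(T,p2)
E
```

```text
red 839 N [-8.2 -6.1 -4.1 -1.9 -0.6] U [128.3 175. ] y [45.6 65.6]
blue 826 N [-0.5  1.4  3.1  5.2  6.8] U [129.6 170.1] y [-24.4  -3.9]
black 784 N [ 4.4  6.8  9.  10.9 14.2] U [128.3 160.1] y [-61.3 -40.9]
shift [ 0.1035  0.0217 -0.1868] turn [ 0.0007 -0.0019 -0.0005] min rows 1.5 0.1
```

View pics/w9.png

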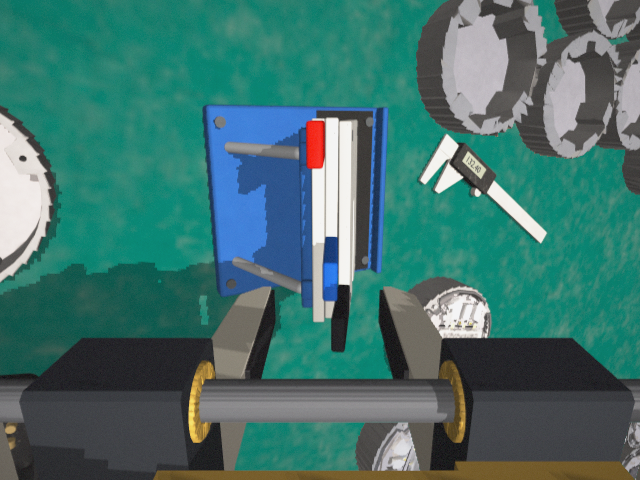

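Red (315,145), blue (330,268) and black (340,318) stand in order, with black settled back against blue. Now I descend on blue and grip.

play_rows(
  moves=[
    [[0.035,0.007,-0.062,0,-0.001,0,0],[0.07,0.014,-0.124,0,-0.002,0,0],[0.103,0.0225,-0.187,0.0005,-0.002,-0.0005,0],[0.103,0.0225,-0.187,0.0005,-0.002,-0.0005,0]],
  ],
)

```text
time: 11.02
tcp_pos: [477.8, 144.1, 284.1]
eef_rot: [1.741, 2.177, 0.54]
ft_force: [-1.1, -0.6, -1.5]
gripper_width: 46.8
grasp_force: 0.0
```

play_rows(
  force=30,
  moves=[
    [[0,0,0,0,0,0,1],[0,0,0,0,0,0,1],[0,0,0,0,0,0,1],[0,0,0,0,0,0,1],[0,0,0,0,0,0,1]],
  ],
)

```text
time: 11.43
tcp_pos: [477.0, 145.2, 288.0]
eef_rot: [1.736, 2.176, 0.546]
ft_force: [0.3, -0.7, 0.7]
gripper_width: 18.0
grasp_force: 0.0
```

play_rows(
  moves=[
    [[0,0,0,0,0,0,1],[0,0,0,0,0,0,1],[0,0,0,0,0,0,1]],
  ],
)

```text
time: 11.68
tcp_pos: [477.0, 145.3, 287.2]
eef_rot: [1.736, 2.177, 0.545]
ft_force: [-1.5, -1.6, 2.2]
gripper_width: 8.0
grasp_force: 30.0
```

Gripped. I'll draw it out 175 mm along the plate.

play_rows(
  moves=[
    [[-0.01,-0.0023,0.0195,0,0,0,1],[-0.025,-0.006,0.048,0,0,0,1],[-0.04,-0.009,0.077,0,0,0,1],[-0.06,-0.014,0.116,0,0,0,1],[-0.08,-0.0185,0.155,0,0,0,1]],
  ],
)

```text
time: 12.1
tcp_pos: [452.4, 139.6, 334.7]
eef_rot: [1.736, 2.177, 0.545]
ft_force: [-1.3, -0.2, -0.8]
gripper_width: 7.8
grasp_force: 30.0
```

play_rows(
  moves=[
    [[-0.02,-0.0046,0.0387,0,0,0,1],[-0.04,-0.0092,0.077,0,0,0,1],[-0.06,-0.014,0.116,0,0,0,1],[-0.08,-0.0185,0.155,0,0,0,1],[-0.1,-0.023,0.193,0,0,0,1]],
  ],
)

```text
time: 12.52
tcp_pos: [422.2, 132.7, 393.0]
eef_rot: [1.736, 2.176, 0.546]
ft_force: [-1.2, 0.1, -2.4]
gripper_width: 7.6
grasp_force: 30.0
```

play_rows(
  moves=[
    [[-0.03,-0.007,0.058,0,0,0,1],[-0.06,-0.014,0.116,0,0,0,1],[-0.087,-0.02,0.168,0,0,0,1],[-0.087,-0.02,0.168,0,0,0,1]],
  ],
)

```text
time: 12.85
tcp_pos: [395.4, 126.5, 446.2]
eef_rot: [1.733, 2.173, 0.551]
ft_force: [0.5, -0.5, -0.1]
gripper_width: 7.7
grasp_force: 30.0
```

```bash
python3 - <<'E'
from h import *
T=cur();z=snap("wrist","w10");X=inhand(z,T);h=masks(z)['blue']
q=X[h];q=q[(abs(q[:,1])<15)&(q[:,2]<200)&(q[:,2]>120)&(abs(q[:,0])<40)]
for i in range(3):print("tab","xyz"[i],np.percentile(q[:,i],[1,10,50,90,99]).round(1))
g=X.reshape(-1,3);g=g[(abs(g[:,1])<7)&(g[:,2]>195)&(g[:,2]<310)&(abs(g[:,0])<120)]
for zz in range(205,310,20):
    k=g[abs(g[:,2]-zz)<6]
    if len(k)>5:print(zz,len(k),"x",np.percentile(k[:,0],[2,98]).round(1),"y",np.percentile(k[:,1],[2,50,98]).round(1))
s=manip.sense();print(s['time'],s['ft_force'],s['gripper_width'])
Q=(cloud(z)-RK[0])@Rz(RK[1])
for k,y0 in dict(red=55.7,black=-50.5).items():
    q=Q[masks(z)[k]];q=q[(abs(q[:,1]-y0)<17)&(q@u8>110)&(q@u8<185)&(abs(q@n8)<30)]
    if len(q):print(k,len(q),"N",np.percentile(q@n8,[2,50,98]).round(1),"U",np.percentile(q@u8,[2,98]).round(1),"y",np.percentile(q[:,1],[2,98]).round(1))
p=pose(ST,20,134.5+70,-110-17);delta(T,p);print(p[0])
E
```

```text
tab x [-8.7 -5.   9.7 12.  12.3]
tab y [-2.9 -2.1  1.2  4.3  5. ]
tab z [153.3 154.2 155.5 186.3 198.7]
205 2813 x [10.6 82.3] y [-2.9  0.8  4.7]
12.9 [ 0.48008224  0.52748031 -3.12874848] 7.9892966863875
red 347 N [-8.3 -4.4 -0.7] U [141.4 174.9] y [45.9 65.8]
black 238 N [-5.7 -1.7  1.1] U [137.  158.8] y [-62.7 -42.5]
shift [ 0.1087 -1.5428 -0.2157] turn [ 0.0012  0.025  -0.1716] min rows 11.2 4.4
[ 428.05481622 -336.2923859   381.51687038]
```

Blue is gripped at 136.4 mm height and y ≈ -19.5, and black has settled onto red, about 17 mm from where it started. I'll go high over the stand to its other side.

play_rows(
  moves=[
    [[0.008,-0.111,0.04,0,0.002,-0.013,1],[0.017,-0.222,0.08,0,0.004,-0.026,1],[0.025,-0.333,0.12,0,0.006,-0.039,1],[0.034,-0.444,0.13,0,0.008,-0.052,1],[0.042,-0.555,0.13,0,0.0095,-0.0645,1]],
  ],
)

```text
time: 13.32
tcp_pos: [409.4, -41.2, 481.0]
eef_rot: [1.949, 1.986, 0.47]
ft_force: [0.9, 0.9, -1.7]
gripper_width: 7.7
grasp_force: 30.0
```

play_rows(
  moves=[
    [[0.008,-0.111,0,0,0.002,-0.013,1],[0.017,-0.222,0,0,0.004,-0.026,1],[0.025,-0.333,0,0,0.006,-0.039,1],[0.034,-0.444,0,0,0.008,-0.052,1],[0.042,-0.555,0,0,0.0095,-0.0645,1]],
  ],
)

```text
time: 13.73
tcp_pos: [422.0, -208.1, 479.6]
eef_rot: [2.142, 1.78, 0.39]
ft_force: [0.7, 0.5, -2.7]
gripper_width: 7.6
grasp_force: 30.0
```

play_rows(
  moves=[
    [[0.007,-0.093,0,0,0.0015,-0.011,1],[0.014,-0.186,0,0,0.003,-0.022,1],[0.021,-0.279,0,0,0.0045,-0.033,1],[0.028,-0.372,0,0.001,0.006,-0.043,1],[0.028,-0.372,0,0.001,0.006,-0.043,1]],
  ],
)

```text
time: 14.15
tcp_pos: [430.8, -321.5, 478.4]
eef_rot: [2.263, 1.632, 0.338]
ft_force: [0.7, -0.5, -1.6]
gripper_width: 7.8
grasp_force: 30.0
```

```bash
python3 - <<'E'
from h import *
T=cur();s=manip.sense();print(s['time'],s['ft_force'],s['gripper_width'])
p=pose(ST,15,136.4+60,-109.5);delta(T,p)
p2=pose(ST,15,136.4+4.5,-109.5);delta(p,p2)
E
```

```text
14.15 [ 0.7335878  -0.52316408 -1.62481182] 7.799889446261255
shift [ 0.0048  0.0075 -0.3545] turn [-0.0008 -0.003   0.0019] min rows 2.6 0.1
shift [ 0.0715 -0.0233 -0.169 ] turn [0. 0. 0.] min rows 1.3 0.0
```

play_rows(
  moves=[
    [[0.001,0.002,-0.08,0,-0.001,0.0005,1],[0.002,0.004,-0.16,0,-0.002,0.001,1],[0.004,0.006,-0.24,-0.001,-0.003,0.002,1],[0.005,0.0075,-0.32,-0.001,-0.003,0.002,1],[0.005,0.0075,-0.354,-0.001,-0.003,0.002,1]],
  ],
)

```text
time: 14.57
tcp_pos: [431.8, -315.0, 370.1]
eef_rot: [2.249, 1.641, 0.349]
ft_force: [1.3, 0.1, -1.3]
gripper_width: 7.6
grasp_force: 30.0
```

play_rows(
  moves=[
    [[0,0,0,0,0,0,1]],
  ],
)

```text
time: 14.65
tcp_pos: [432.0, -315.2, 371.5]
eef_rot: [2.248, 1.64, 0.349]
ft_force: [-0.8, 1.2, -2.4]
gripper_width: 7.5
grasp_force: 30.0
```

```bash
python3 - <<'E'
from h import *
T=cur();s=manip.sense();print(s['time'],s['ft_force'],s['gripper_width'])
p2=pose(ST,15,136.4+4.5,-109.5);delta(T,p2)
z=snap("wrist","w11");cv2.imwrite("pics/w11.png",z['p'][:,:,::-1])
X=(cloud(z)-ST[0])@Rz(ST[1])-O
for k,y0 in dict(yellow=20,blue=-109).items():
    q=X[masks(z)[k]];q=q[(abs(q@N)<35)&(q@U<230)&(q@U>105)&(abs(q[:,1]-y0)<20)]
    if len(q):print(k,len(q),"N",np.percentile(q@N,[2,50,98]).round(1),"U",np.percentile(q@U,[2,98]).round(1),"y",np.percentile(q[:,1],[2,98]).round(1))
E
```

```text
14.65 [-0.76120866  1.22460119 -2.43833252] 7.456633138221846
shift [ 0.0725 -0.037  -0.167 ] turn [-0.0003 -0.     -0.0016] min rows 1.3 0.0
yellow 1141 N [-0.4  4.2  7.7] U [111.9 152.6] y [ 8.1 25.3]
blue 1929 N [10.  13.8 17.6] U [162.7 210.4] y [-113.2  -92.7]
```

View pics/w11.png

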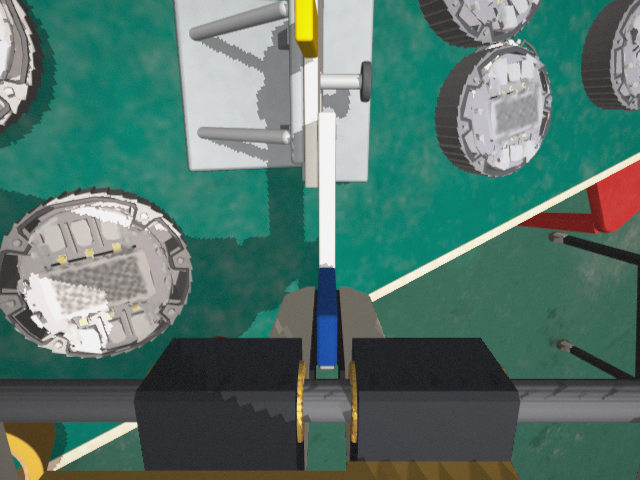

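Blue sits beside the stem at (327,190), about 2 mm in front of yellow's face line. The stem end is at (345,80), and yellow's edge is still flat. I'll lower it, with a little more gap.

play_rows(
  moves=[
    [[0.019,-0.01,-0.04,0,0,-0.001,1],[0.038,-0.02,-0.082,0,0,-0.0015,1],[0.057,-0.03,-0.125,0,0,-0.0015,1],[0.075,-0.038,-0.165,0,0,-0.0015,1],[0.075,-0.038,-0.165,0,0,-0.0015,1]],
  ],
)

```text
time: 15.12
tcp_pos: [455.2, -327.1, 321.4]
eef_rot: [2.252, 1.635, 0.348]
ft_force: [-1.1, 0.8, -3.1]
gripper_width: 7.8
grasp_force: 30.0
```

play_rows(
  moves=[
    [[0,0,0,0,0,0,1]],
  ],
)

```text
time: 15.2
tcp_pos: [454.9, -327.0, 323.9]
eef_rot: [2.25, 1.634, 0.348]
ft_force: [-0.3, -0.1, -0.8]
gripper_width: 7.8
grasp_force: 30.0
```

```bash
python3 - <<'E'
from h import *
T=cur();s=manip.sense();print(s['time'],s['ft_force'],s['gripper_width'])
p2=pose(ST,15.5,136.4+4,-109.5);delta(T,p2)
delta(T,pose(ST,15.5,136.4+4,-19.5))
z=snap("wrist","w12")
X=(cloud(z)-ST[0])@Rz(ST[1])-O
for k,y0 in dict(yellow=20,blue=-109).items():
    q=X[masks(z)[k]];q=q[(abs(q@N)<35)&(q@U<230)&(q@U>105)&(abs(q[:,1]-y0)<20)]
    if len(q):print(k,len(q),"N",np.percentile(q@N,[2,50,98]).round(1),"U",np.percentile(q@U,[2,98]).round(1),"y",np.percentile(q[:,1],[2,98]).round(1))
E
```

```text
15.2 [-0.25960172 -0.09932345 -0.82766803] 7.847066800030323
shift [-0.0017  0.0017 -0.0091] turn [ 0.0002  0.0004 -0.0001] min rows 0.1 0.0
shift [ 0.0913  0.2869 -0.0091] turn [ 0.0002  0.0004 -0.0001] min rows 2.2 0.0
yellow 600 N [0.6 4.7 7.8] U [106. 142.] y [ 7.9 14.3]
blue 1924 N [14.1 18.  21.7] U [109.2 156.4] y [-117.7  -97.3]
```

play_rows(
  moves=[
    [[0,0.002,-0.008,0,0,0,1],[0.01,0.031,-0.008,0,0,0,1],[0.022,0.07,-0.008,0,0,0,1],[0.034,0.107,-0.008,0,0,0,1],[0.046,0.145,-0.008,0,0,0,1]],
  ],
)

```text
time: 15.67
tcp_pos: [468.6, -282.3, 323.1]
eef_rot: [2.248, 1.632, 0.349]
ft_force: [-0.2, -1.1, -2.3]
gripper_width: 7.5
grasp_force: 30.0
```

play_rows(
  moves=[
    [[0.012,0.038,0,0,0,0,1],[0.024,0.075,0,0,0,0,1],[0.034,0.107,0,0,0,0,1],[0.043,0.135,0,0,0,0,1],[0.043,0.135,0,0,0,0,1]],
  ],
)

```text
time: 16.08
tcp_pos: [481.7, -241.4, 323.0]
eef_rot: [2.247, 1.634, 0.35]
ft_force: [0.5, 0.3, -2.7]
gripper_width: 8.1
grasp_force: 30.0
```

```bash
python3 - <<'E'
from h import *
T=cur();s=manip.sense();print(s['time'],s['ft_force'],s['wrist_torque'])
delta(T,pose(ST,15.5,136.4+4,-19.5))
delta(T,pose(ST,12.5,136.4+2,-19.5))
z=snap("wrist","w13")
X=(cloud(z)-ST[0])@Rz(ST[1])-O
for k,y0 in dict(yellow=20,blue=-19.5).items():
    q=X[masks(z)[k]];q=q[(abs(q@N)<35)&(q@U<230)&(q@U>105)&(abs(q[:,1]-y0)<20)]
    if len(q):print(k,len(q),"N",np.percentile(q@N,[2,50,98]).round(1),"U",np.percentile(q@U,[2,98]).round(1),"y",np.percentile(q[:,1],[2,98]).round(1))
E
```

```text
16.0833 [ 0.52243313  0.32510757 -2.6802765 ] [ 0.09367076  0.30787439 -0.01126539]
shift [ 0.0019  0.0015 -0.0062] turn [ 0.0006  0.0011 -0.0005] min rows 0.0 0.0
shift [-0.0042  0.0035 -0.0164] turn [ 0.0006  0.0011 -0.0005] min rows 0.1 0.0
yellow 2128 N [-0.4  4.6 21.1] U [107.6 228.5] y [ 9.3 30.3]
blue 1904 N [13.3 17.1 20.8] U [108.6 156.1] y [-28.   -7.7]
```

play_rows(
  moves=[
    [[-0.006,0.002,-0.0027,0.0005,0.001,-0.0005,1],[-0.0105,0.0034,-0.005,0.0005,0.001,-0.0005,1],[-0.0085,0.0027,-0.0095,0.0005,0.001,-0.0005,1],[-0.007,0.002,-0.0135,0.0005,0.001,-0.0005,1],[-0.007,0.002,-0.0135,0.0005,0.001,-0.0005,1]],
  ],
)

```text
time: 16.55
tcp_pos: [479.2, -242.7, 318.6]
eef_rot: [2.252, 1.632, 0.347]
ft_force: [2.4, -1.4, -0.8]
gripper_width: 7.9
grasp_force: 30.0
```

```bash
python3 - <<'E'
from h import *
T=cur();s=manip.sense();print(s['time'],s['ft_force'],s['wrist_torque'],"N,U comp",s['ft_force']@(Rz(ST[1])@N),s['ft_force']@(Rz(ST[1])@U))
delta(T,pose(ST,12.5,136.4+2,-19.5))
z=snap("wrist","w14")
X=(cloud(z)-ST[0])@Rz(ST[1])-O
for k,y0 in dict(yellow=20,blue=-19.5).items():
    q=X[masks(z)[k]];q=q[(abs(q@N)<24)&(q@U<170)&(q@U>105)&(abs(q[:,1]-y0)<20)]
    if len(q):print(k,len(q),"N",np.percentile(q@N,[2,50,98]).round(1),"U",np.percentile(q@U,[2,98]).round(1),"y",np.percentile(q[:,1],[2,98]).round(1))
E
```

```text
16.55 [ 2.36271145 -1.38088384 -0.75120989] [-0.22198738 -0.57155839 -0.09170294] N,U comp 2.137546916227267 -1.7739988063058425
shift [ 0.004   0.0079 -0.0017] turn [0.0002 0.0001 0.0006] min rows 0.1 0.0
yellow 1938 N [-0.   4.2  7.9] U [110.7 152.5] y [ 9.6 30.3]
blue 1880 N [ 9.2 13.  16.7] U [108.6 152.8] y [-30.3  -9.9]
```

play_rows(
  moves=[
    [[0.001,0.003,-0.001,0,0,0,1],[0.001,0.006,-0.0025,0,0,0,1],[0.001,0.006,-0.0025,0,0,0,1]],
  ],
)

```text
time: 16.85
tcp_pos: [479.5, -240.5, 318.0]
eef_rot: [2.252, 1.632, 0.346]
ft_force: [1.1, -1.8, 1.2]
gripper_width: 7.5
grasp_force: 30.0
```

play_rows(
  moves=[
    [[0,0,0,0,0,0,0.3],[0,0,0,0,0,0,0.3],[0,0,0,0,0,0,0.3],[0,0,0,0,0,0,0.3],[0,0,0,0,0,0,0.3]],
  ],
)

```text
time: 17.27
tcp_pos: [479.5, -240.4, 317.8]
eef_rot: [2.252, 1.633, 0.346]
ft_force: [0.1, 0.1, 0.8]
gripper_width: 31.7
grasp_force: 0.0
```

play_rows(
  moves=[
    [[-0.026,0.008,0.061,0,0,0,0.3],[-0.052,0.017,0.122,0,0,0,0.3],[-0.077,0.025,0.183,0,0,0,0.3],[-0.103,0.034,0.243,0,0,0,0.3],[-0.129,0.042,0.304,0,0,0,0.3]],
  ],
)

```text
time: 17.68
tcp_pos: [440.3, -227.6, 409.9]
eef_rot: [2.252, 1.633, 0.346]
ft_force: [0.0, -0.9, -0.1]
gripper_width: 32.7
grasp_force: 0.0
```

play_rows(
  moves=[
    [[0,0,0,0,0,0,0.3],[0,0,0,0,0,0,0.3]],
  ],
)

```text
time: 17.85
tcp_pos: [440.6, -227.9, 409.8]
eef_rot: [2.251, 1.631, 0.347]
ft_force: [-0.3, 0.0, -0.6]
gripper_width: 32.8
grasp_force: 0.0
```

```bash
python3 - <<'E'
from h import *
s=manip.sense();print(s['time'],s['ft_force'])
z=snap("wrist","w15")
X=(cloud(z)-ST[0])@Rz(ST[1])-O
for k,y0 in dict(yellow=20,blue=-19.5).items():
    q=X[masks(z)[k]];q=q[(abs(q@N)<24)&(q@U<170)&(q@U>105)&(abs(q[:,1]-y0)<20)]
    if len(q):print(k,len(q),"N",np.percentile(q@N,[2,50,98]).round(1),"U",np.percentile(q@U,[2,98]).round(1),"y",np.percentile(q[:,1],[2,98]).round(1))
t=snap("top","t2");Z=load("top0")
A=cv2.resize(z['p'],(400,300));B=cv2.resize(t['p'][180:300,160:320],(400,300),interpolation=cv2.INTER_CUBIC)
cv2.imwrite("pics/c2.png",np.hstack([A,B])[:,:,::-1])
E
```

```text
17.85 [-0.30145298  0.00048729 -0.60466212]
yellow 624 N [0.  4.1 7.8] U [112.5 153. ] y [10.  30.5]
blue 576 N [ 8.6 12.2 15.3] U [107.6 152.4] y [-28.1  -7.7]
```

View pics/c2.png

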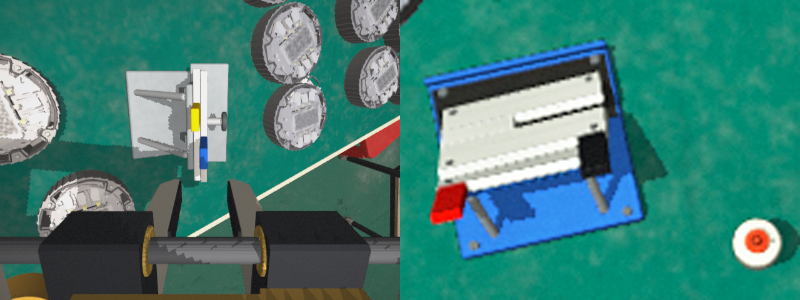

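Both plates sit flat on the stem: yellow tab at (195,118), blue at (203,150), with N centred at 4.1 and 12.2 mm. Red and black lean in the rack and the bottle has not moved, so I'll hand the job in.

```bash
python3 -c "
from cell import job
print(job.finish_job())"
```

```text
the job is handed in; nothing more can be done
None
```

I handed the job in at about 18 s: by the last camera check, yellow is flat on the stand's face and blue flat on yellow, both seated on the stem with slots opposite. Red and black still lean in the rack, and the hand-in returned no verdict.

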